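# Try the code on a push-button lock

## Robot

A 6-joint arm with a two-finger parallel gripper is mounted at the origin on the work surface. World frame = base frame: x ahead of the robot, y to its left, z up, the work surface at z = 0. Lengths are in mm, angles in rad, forces in N, time in s.
With the tool pointing down it reaches from about 350 to 875 mm from the base axis. Payload 4.2 kg.
Tool frame: the origin (TCP) lies at the very end of the fingers, on their centre line; the grasp point (between the pads) lies 19 mm behind it; z points along the fingers, y is the direction in which the jaws open and shut (so a half turn about z gives the same grasp; the last joint's range is limited). The gripper opens to 85 mm and grips with 20 to 120 N. Pads are 22 mm wide; open, the fingers measure 114 mm over their backs; the gripper's body (76 mm by 85 mm) begins 54 mm behind the grasp point. The pads swing forward as they close: fully open they stand 13 mm farther back than shut.
Start: joints at [1.488, 0.385, 0.008, 0, -1.194, -0.259], TCP at [209.457, 588.835, 231.312] pointing down, gripper open.
Joint ranges: [-3.14, 3.14], [-1.21, 2.06], [-1.07, 1.41], [-3.16, 2.05], [-2.99, -0.16], [-3.1, 3.1]. Speed limits (rad/s): [2.79, 2.79, 3.14, 3.14, 3.14, 3.14].

## Interface

Orientations are given as a unit quaternion [x, y, z, w].
In Python, from bench import arm gives the robot as it stands.
- The arm moves only by the tool apply_moves, never from a script. Its argument "plan" is one flat list of numbers, 5 for each row, row after row: the gripper's target within -1 to 1 (shut at 1, half-way at 0, fully open at -1), then the shift along the world's x, y, z in m, then the turn about the world's z in degrees. A call has 1 to 8 rows; each row is the pose to reach, as a shift and turn from the pose commanded when the call began; what a row does not reach only later rows make up. A row lasts 1/12 s, in which the tool goes at most 41.7 mm and 7.16 degrees, less where a joint would pass 70% of its speed; a pose out of reach is approached as far as the arm can. A call with a gripper value outside its range is refused whole. The fingers move at their own pace and stop on an object; the grip force is fixed at half the most. Time passes only in rows, so rows that repeat a pose let the fingers close. It gives the time, the measured TCP pose, the force and the opening at its end, in the units of the state.
- arm.read_state(): the state, without advancing time (a new reading comes with each control period).
- arm.get_image(name): name is "scene" or "top" or "wrist"; returns a dict with "color" (384x512x3 uint8, red, green, blue), "range_z" (384x512 float32, mm along the optical axis (not along the pixel's ray), 0 where there is no reading), "camera_matrix" (3x3 intrinsics, pixels), "camera_from_world" (4x4, takes a point from world to camera coordinates); the wrist camera has in their place "mount" (4x4, takes a point from camera to tool coordinates, whose origin is the TCP and whose axes are the flange's). Camera axes: x right, y down, z forward; pixel columns grow to the right and rows downward; lengths in mm; the calibration is good to about 2 mm. A picture is of the moment at which its call begins: read the wrist's pose just before it.
- arm.job_done(): hands the job in, once; it reports no verdict.
The state is a dict: "clock": time; "joints": joint angles; "joint_vel": joint speeds; "joint_efforts": joint torques, N m; "position": TCP position; "ee_rot": TCP orientation; "contact_force": force on the tool from outside, world axes, zero at the start; "wrist_torque": the same for the moment, N m; "gripper_width": finger opening in mm.
Only numpy, scipy, OpenCV 4.12 (cv2) and the standard library are available. Lean on these libraries where they do the work, as an engineer would, in place of code of your own. Each camera call takes 0.05 s, during which the arm holds its last target.

## Task

Try the code on the push-button door lock clamped on the bench: with the fingertips press its oblong button, then the small round one, then the cross-shaped one, each fully down so that it stays down, and only then push the slide's tab away from the buttons, fully home, to throw the bolt. Do not press the two big round buttons, and leave the other things on the bench where they lie; nothing is to be picked up.

Things in the scene. Friction and masses are not known exactly. Their poses are not given: they have to be found in the camera images.
- lock: Push-button door lock, dark steel case 90 x 300 mm, face up 52 mm over the bench, in a fixed plywood jig 130 x 340 mm with clamps to 44 mm. Origin on the bench under the case's middle; z up, y along the case to the slide end, x across. Five button places at x 0, y -120, -78, -36, 6, 48 mm; which button is where differs each time. The slide's tab is at the +y end.
- oblong_top (a point): centre of the top of the oblong button (34 mm along the lock's x, 13 mm along its y). All five buttons are bare aluminium, stand 14 mm out of their collars (top 67 mm above the bench) when up (they may start up to 1 mm down) and have a 7 mm travel straight down; the point moves down with the button.
- oblong (a joint): travel of the oblong button (34 mm along the lock's x, 13 mm along its y): 0 up, 0.007 m fully down. It counts as pressed beyond 0.0055. It takes about 3 N to push, ends on a hard stop and stays where it is left (no spring back).
- smallround_top (a point): centre of the top of the small round button (15 mm across). All five buttons are bare aluminium, stand 14 mm out of their collars (top 67 mm above the bench) when up (they may start up to 1 mm down) and have a 7 mm travel straight down; the point moves down with the button.
- smallround (a joint): travel of the small round button (15 mm across): 0 up, 0.007 m fully down. It counts as pressed beyond 0.0055. It takes about 3 N to push, ends on a hard stop and stays where it is left (no spring back).
- cross_top (a point): centre of the top of the cross-shaped button (30 mm over its arms, arms 10 mm wide). All five buttons are bare aluminium, stand 14 mm out of their collars (top 67 mm above the bench) when up (they may start up to 1 mm down) and have a 7 mm travel straight down; the point moves down with the button.
- cross (a joint): travel of the cross-shaped button (30 mm over its arms, arms 10 mm wide): 0 up, 0.007 m fully down. It counts as pressed beyond 0.0055. It takes about 3 N to push, ends on a hard stop and stays where it is left (no spring back).
- bigrounda_top (a point): centre of the top of one of the two big round buttons (26 mm across), not part of the code. All five buttons are bare aluminium, stand 14 mm out of their collars (top 67 mm above the bench) when up (they may start up to 1 mm down) and have a 7 mm travel straight down; the point moves down with the button.
- bigrounda (a joint): travel of one of the two big round buttons (26 mm across), not part of the code: 0 up, 0.007 m fully down. It counts as pressed beyond 0.0055. It takes about 3 N to push, ends on a hard stop and stays where it is left (no spring back).
- bigroundb_top (a point): centre of the top of the other big round button (26 mm across), not part of the code. All five buttons are bare aluminium, stand 14 mm out of their collars (top 67 mm above the bench) when up (they may start up to 1 mm down) and have a 7 mm travel straight down; the point moves down with the button.
- bigroundb (a joint): travel of the other big round button (26 mm across), not part of the code: 0 up, 0.007 m fully down. It counts as pressed beyond 0.0055. It takes about 3 N to push, ends on a hard stop and stays where it is left (no spring back).
- slide_face (a point): Centre, 64 mm above the bench, of the face to push on the slide's upright aluminium tab: the face towards the buttons (lock's -y). The tab is 34 mm wide (lock's x), 8 mm thick (y) and reaches 75 mm above the bench. With the slide drawn back this face is 57 mm from the centre of the nearest button place.
- slide (a joint): Travel of the slide along the lock's +y, away from the buttons: starts between 0 and 0.004, 0.022 m is home at its hard stop, and it counts as home beyond 0.019. About 3 N moves it; it stays where it is left. It carries the brass bolt, which comes out of the case's end as the slide goes home.
- cylinder: A loose brass lock cylinder, 62 mm long (its y), 17 mm wide, 33 mm high; origin at its underside. Bystander: leave it where it lies.
- padlock: A loose padlock lying flat, 45 x 42 x 22 mm with a steel shackle to its +x; origin under the body. Bystander: leave it where it lies.
- screwdriver: A loose screwdriver with a yellow handle, 170 mm long along its x, lying down; origin at its underside. Bystander: leave it where it lies.
- fob: A loose black car key, 42 x 75 x 14 mm, its steel blade to -y; origin at its underside. Bystander: leave it where it lies.
- dish: A loose clear round dish of lock plugs, 120 mm across, 24 mm high; origin at its underside. Bystander: leave it where it lies.
- spraycan: A loose blue spray can standing, 48 mm across, 110 mm high; origin at its underside. Bystander: leave it where it lies.
- pickcase: A loose open black case of lock picks, 90 x 170 x 18 mm; origin at its underside. Bystander: leave it where it lies.

How it is judged:
By the outcome, as a careful person would: the job done as asked, in the order asked, and still so for the second after the job is handed in, with the robot touching nothing.
It also fails if it takes over 45 s, if anything falls off the work surface, if the arm or the gripper's body presses on something with over 40 N, if the wrist force passes 120 N, or if a joint passes its speed limit or range.

## Working session

There is one attempt and no reset: what is moved stays moved. The work goes in short steps, Python scripts to look and compute and a tool call to move; the robot and the scene stay as the last step left them, time stands still between calls to the robot, and variables do not carry over. Pictures are saved under pics/ and viewed, and the job is handed in when it is done.

Besides the shell and the picture viewer there is one more tool, called after "Call:" as name(argument=value, ...) on one line, values as JSON. apply_moves: Moves the arm, as the interface text tells. Its arguments: {"type":"object","properties":{"plan":{"type":"array","items":{"type":"number"}}},"required":["plan"]}

```bash
mkdir -p pics; ls
python3 - <<'E'
from bench import arm
import cv2,numpy as np
print(arm.read_state())
for n in ["scene","top","wrist"]:
    d=arm.get_image(n)
    cv2.imwrite(f"pics/{n}0.png",cv2.cvtColor(d["color"],cv2.COLOR_RGB2BGR))
    np.savez(f"{n}0.npz",**d)
    print(n,{k:(v.tolist() if np.size(v)<20 else np.shape(v)) for k,v in d.items()})
E
```

```text
pics
{'clock': 0.0, 'joints': array([ 1.48758400e+00,  3.85566913e-01,  6.62544348e-03, -4.95475151e-04,
       -1.19399062e+00, -2.58592959e-01]), 'joint_vel': array([ 1.09061816e-03, -3.49622328e-04,  1.83150916e-03, -9.11211502e-04,
       -2.39424871e-05, -5.30215487e-05]), 'joint_efforts': array([-1.90055529e-03, -3.92289448e+01,  1.88396537e+01,  4.18609589e+00,
       -4.73615859e-03, -1.81720793e-06]), 'position': array([209.28447098, 588.30182532, 230.21570031]), 'ee_rot': array([ 9.85415517e-01, -1.70161880e-01, -1.35852594e-04,  1.08394147e-03]), 'contact_force': array([ 0.08620534, -0.58692914, -0.31350016]), 'wrist_torque': array([-0.01559235,  0.04093067,  0.00483902]), 'gripper_width': 85.17919122746645}
scene {'color': (384, 512, 3), 'range_z': (384, 512), 'camera_matrix': [[405.94593996741236, 0.0, 262.6129576321278], [0.0, 405.94593996741236, 192.93993899367467], [0.0, 0.0, 1.0]], 'camera_from_world': [[0.7407704586608366, 0.6713719244001137, -0.022778645760929677, -472.877003806901], [0.4445280517404667, -0.5153369331456754, -0.7326818249088991, -202.100052792088],
[... 360 characters left out ...]
4108911, 43.20009151739112], [-0.9762707132001539, 0.021903407365551315, -0.21544311382228373, 594.9367028384103], [0.21533517144520942, -0.007200732040153796, -0.9765136524374598, 996.6582153626749], [0.0, 0.0, 0.0, 1.0]]}
wrist {'color': (384, 512, 3), 'range_z': (384, 512), 'camera_matrix': [[294.56410960426115, 0.0, 251.9202785468176], [0.0, 294.56410960426115, 186.60601355923177], [0.0, 0.0, 1.0]], 'mount': [[0.001507106898079212, -0.9453294291046777, -0.32611347579856637, 83.3759554005335], [0.9999986161741726, 0.0016544515790387828, -0.0001744698039507794, -0.7659427194053325], [0.0007044703951454664, -0.3261127615696709, 0.9453306143687856, -142.9282709016569], [0.0, 0.0, 0.0, 1.0]]}
```

View pics/scene0.png

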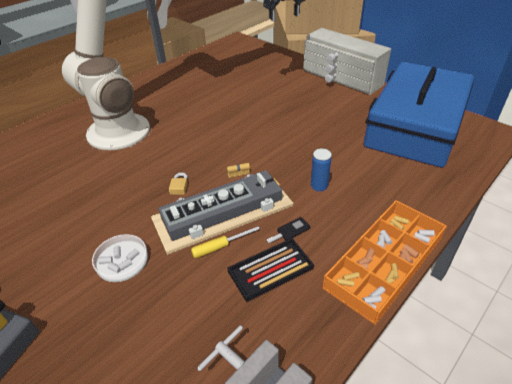

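View pics/top0.png

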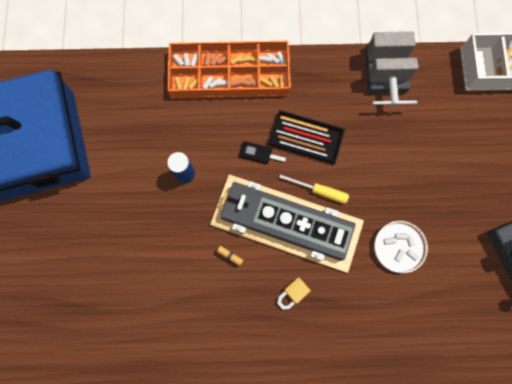

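View pics/wrist0.png

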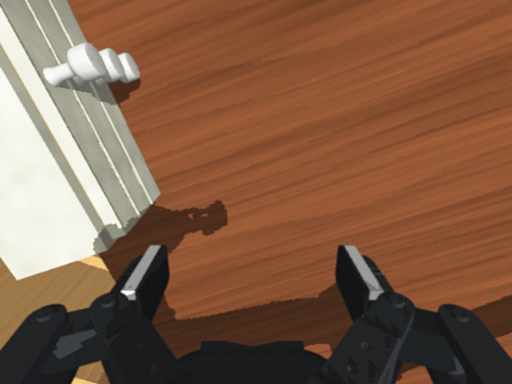

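```bash
cat > h.py <<'E'
import numpy as np,cv2
def load(n): return dict(np.load(n))
def ray_plane(d,uv,z):
    K=d["camera_matrix"];T=d["camera_from_world"];R=T[:3,:3];t=T[:3,3]
    c=-R.T@t; r=R.T@np.linalg.inv(K)@np.array([uv[0],uv[1],1.]); return c+r*(z-c[2])/r[2]
def depth_pt(d,uv):
    u,v=int(round(uv[0])),int(round(uv[1])); z=d["range_z"][v,u]
    K=d["camera_matrix"];T=d["camera_from_world"]
    p=np.linalg.inv(K)@np.array([uv[0],uv[1],1.])*z
    return T[:3,:3].T@(p-T[:3,3])
def proj(d,P):
    T=d["camera_from_world"];p=T[:3,:3]@P+T[:3,3];q=d["camera_matrix"]@p;return q[:2]/q[2]
E
python3 - <<'E'
from h import *
for n,(x0,x1,y0,y1) in {"top":(205,375,165,280),"scene":(145,305,165,250)}.items():
    d=load(n+"0.npz");im=cv2.cvtColor(d["color"],cv2.COLOR_RGB2BGR)
    cv2.imwrite(f"pics/{n}z.png",cv2.resize(im[y0:y1,x0:x1],None,fx=4.6,fy=4.6,interpolation=cv2.INTER_CUBIC))
d=load("top0.npz")
for uv in [(242,201),(268,212),(286,218),(304,224),(322,230),(339,237)]:
    print(uv,depth_pt(d,uv).round(1),ray_plane(d,uv,67).round(1))
E
```

```text
(242, 201) [569.3  68.2  77.7] [571.4  68.5  67. ]
(268, 212) [544.7  10.3  67.4] [544.8  10.3  67. ]
(286, 218) [530.1 -29.8  67.7] [530.2 -29.9  67. ]
(304, 224) [515.6 -69.7  68. ] [515.7 -69.8  67. ]
(322, 230) [ 501.  -109.2   68.9] [ 501.3 -109.5   67. ]
(339, 237) [ 485.  -147.    64.7] [ 484.7 -146.6   67. ]
```

View pics/topz.png

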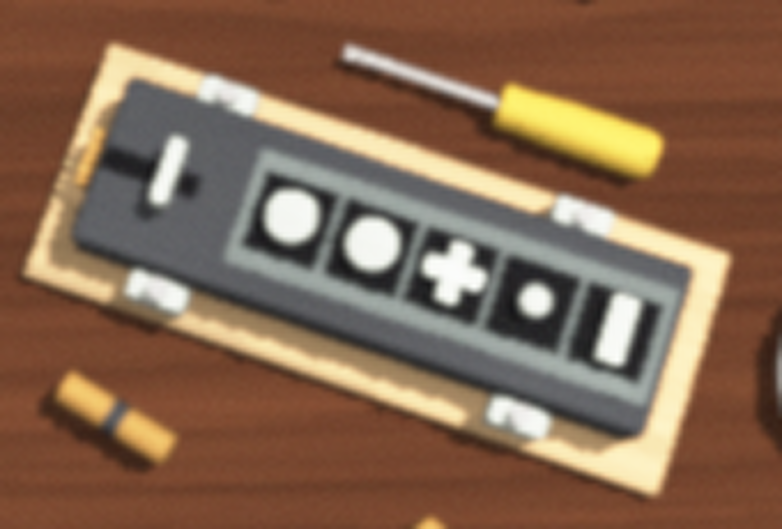

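View pics/scenez.png

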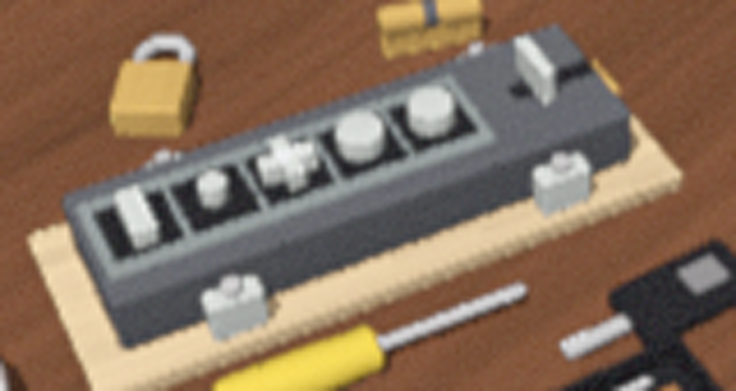

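Run:
```python
from h import *
d=load("top0.npz");g=cv2.cvtColor(d["color"],cv2.COLOR_RGB2GRAY)
m=(g>150).astype(np.uint8)
pts=[]
for u,v in [(339,237),(322,230),(304,224),(286,218),(268,212)]:
    w=np.zeros_like(m);cv2.circle(w,(u,v),10,1,-1)
    n,l,s,c=cv2.connectedComponentsWithStats(m*w)
    i=l[v,u];print(s[i][4],c[i]);pts.append(ray_plane(d,c[i],66.5)[:2])
pts=np.array(pts);Y=np.array([-120,-78,-36,6,48.])
# rigid fit
yc=Y-Y.mean();dirv=(yc[:,None]*(pts-pts.mean(0))).sum(0);L=np.linalg.norm(dirv)/(yc**2).sum();e=dirv/np.linalg.norm(dirv)
o=pts.mean(0)-e*Y.mean()
print("scale",L,"dir",e,"yaw",np.degrees(np.arctan2(-e[0],e[1])),"origin",o)
for p,y in zip(pts,Y): print(p.round(1),(o+e*y).round(1))
n,l,s,c=cv2.connectedComponentsWithStats(m[190:212,230:252]);print([(a[4],b+[230,190]) for a,b in zip(s,c)])
for uv in [(241.5,202)]:
    p=ray_plane(d,uv,75)[:2]-o;print("tab top in lock",p@e,p@[e[1],-e[0]])
print("face nominal y105",o+e*105)
# scene check
s_=load("scene0.npz");im=cv2.cvtColor(s_["color"],cv2.COLOR_RGB2BGR)
im=cv2.resize(im[165:250,145:305],None,fx=4.6,fy=4.6,interpolation=cv2.INTER_CUBIC)
for y in Y:
    q=(proj(s_,np.r_[o+e*y,66.5])-[145,165]+.5)*4.6-.5;cv2.drawMarker(im,tuple(int(a) for a in q),(0,0,255),0,12,1)
for y in (105,):
    q=(proj(s_,np.r_[o+e*y,64])-[145,165]+.5)*4.6-.5;cv2.drawMarker(im,tuple(int(a) for a in q),(0,255,0),0,12,1)
cv2.imwrite("pics/chk.png",im)
for uv in [(179,160)]: print("can",ray_plane(d,uv,110))
```

```text
104 [339.13461538 235.625     ]
40 [321.075 229.8  ]
117 [303.35897436 223.67521368]
112 [285.5 217.5]
106 [267.94339623 211.40566038]
scale 1.0001660692111194 dir [0.34869463 0.93723639] yaw -20.407493457282186 origin [529.33312576 -34.57379359]
[ 487.8 -147.2] [ 487.5 -147. ]
[ 501.8 -107.5] [ 502.1 -107.7]
[516.5 -68.4] [516.8 -68.3]
[531.5 -28.8] [531.4 -29. ]
[546.3  10.3] [546.1  10.4]
[(np.int32(416), array([240.36298077, 200.34134615])), (np.int32(68), array([241.33823529, 201.47058824]))]
tab top in lock 110.83292456904405 -0.43446528591655653
face nominal y105 [565.94606162  63.83602771]
can [658.63807439 205.4089629  110.        ]
```

View pics/chk.png

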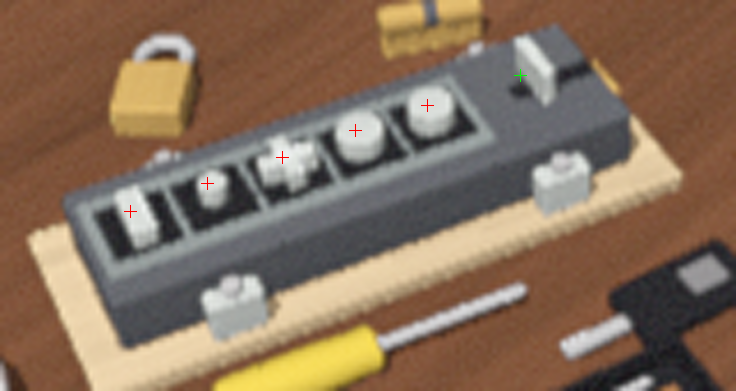

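Call:
apply_moves(plan=[1, 0.02, -0.034, 0, 0, 1, 0.04, -0.068, 0, 0, 1, 0.06, -0.102, 0, 0, 1, 0.08, -0.136, 0, 0, 1, 0.1, -0.17, 0, 0, 1, 0.12, -0.204, 0, 0, 1, 0.14, -0.238, 0, 0, 1, 0.16, -0.272, 0, 0])

```text
clock: 0.82
position: [369.8, 314.9, 231.3]
ee_rot: [0.985, -0.17, -0.0, 0.0]
contact_force: [1.5, 0.7, 0.7]
gripper_width: -0.1
```

Call:
apply_moves(plan=[1, 0.01, -0.039, 0, 0, 1, 0.02, -0.078, 0, 0, 1, 0.03, -0.117, 0, 0, 1, 0.04, -0.156, 0, 0, 1, 0.05, -0.195, 0, 0, 1, 0.06, -0.234, 0, 0, 1, 0.07, -0.273, 0, 0, 1, 0.08, -0.312, 0, 0])

```text
clock: 1.48
position: [449.3, 2.9, 231.5]
ee_rot: [0.985, -0.17, 0.0, -0.0]
contact_force: [1.4, 0.9, 0.2]
gripper_width: 0.1
```

Call:
apply_moves(plan=[1, 0.01, -0.038, 0, 0, 1, 0.02, -0.076, 0, 0, 1, 0.029, -0.114, 0, 0, 1, 0.038, -0.152, 0, 0, 1, 0.038, -0.152, -0.04, 0, 1, 0.038, -0.152, -0.08, 0, 1, 0.038, -0.152, -0.12, 0, 1, 0.038, -0.152, -0.12, 0])

```text
clock: 2.15
position: [481.2, -147.1, 104.0]
ee_rot: [0.985, -0.172, -0.008, 0.0]
contact_force: [-1.1, -0.6, -0.9]
gripper_width: -0.0
```

Run:
```python
from bench import arm
import cv2,numpy as np
s=arm.read_state();print(s["clock"],s["position"],s["ee_rot"],s["contact_force"])
for n in ["wrist","scene"]:
    d=arm.get_image(n); np.savez(f"{n}1.npz",**d)
    im=cv2.cvtColor(d["color"],cv2.COLOR_RGB2BGR)
    if n=="scene": im=cv2.resize(im[100:250,100:340],None,fx=3.3,fy=3.3,interpolation=cv2.INTER_CUBIC)
    cv2.imwrite(f"pics/{n}1.png",im)
```

```text
2.15 [ 481.23283839 -147.14246757  103.95391015] [ 9.85110952e-01 -1.71711356e-01 -8.44930114e-03  4.80911014e-04] [-1.08063536 -0.61424695 -0.86525203]
```

View pics/wrist1.png

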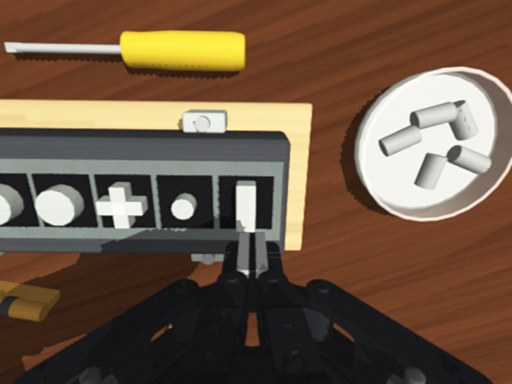

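View pics/scene1.png

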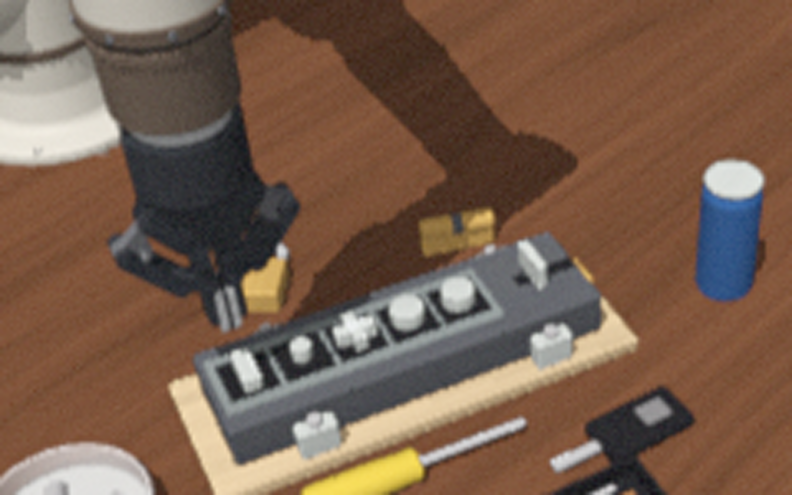

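Call:
apply_moves(plan=[1, 0, 0, 0, 0, 1, 0, 0, 0, 0, 1, 0, 0, 0, 0])

```text
clock: 2.5
position: [489.1, -146.9, 113.8]
ee_rot: [0.986, -0.17, 0.003, -0.0]
contact_force: [-0.4, -0.0, -0.2]
gripper_width: 0.1
```

```bash
cat >> h.py <<'E'
from scipy.spatial.transform import Rotation as Ro
def wrist_cal(d,s):
    T=np.eye(4);T[:3,:3]=Ro.from_quat(s["ee_rot"]).as_matrix();T[:3,3]=s["position"]
    d=dict(d);d["camera_from_world"]=np.linalg.inv(T@d["mount"]);return d
E
python3 - <<'E'
from bench import arm
from h import *
s=arm.read_state();print(s["clock"],s["position"],s["ee_rot"],s["contact_force"])
d=wrist_cal(arm.get_image("wrist"),s)
im=cv2.cvtColor(d["color"],cv2.COLOR_RGB2BGR)
o=np.array([529.333,-34.574]);e=np.array([.34869,.93724])
g=cv2.cvtColor(im,cv2.COLOR_BGR2GRAY)
for y in [-120,-78,-36,6]:
    q=proj(d,np.r_[o+e*y,66.5]);u,v=q.round().astype(int)
    w=np.zeros_like(g);cv2.circle(w,(int(u),int(v)),26,1,-1)
    n,l,st,c=cv2.connectedComponentsWithStats(((g>185)*w).astype(np.uint8))
    k=1+np.argmax(st[1:,4]);p=ray_plane(d,c[k],66.5)[:2]-o
    print(y,q.round(1),c[k].round(1),st[k],"lock y,x",(p@e).round(1),(p@[e[1],-e[0]]).round(1))
    cv2.drawMarker(im,(int(u),int(v)),(0,0,255),0,8,1)
cv2.imwrite("pics/w2.png",im)
q=proj(d,np.r_[s["position"][:2],66.5]);print(q)
E
```

```text
2.5 [ 489.10437734 -146.94983009  113.79718565] [ 9.85501898e-01 -1.69645044e-01  2.53994317e-03 -3.40989879e-04] [-0.4279243  -0.00240398 -0.18641883]
-120 [254.  212.7] [250.3 211.3] [242 192  18  40 705] lock y,x -117.4 1.1
-78 [194.4 211.8] [190.7 213.5] [181 205  21  18 300] lock y,x -75.3 -1.4
-36 [134.7 210.8] [131.3 212. ] [110 193  44  39 907] lock y,x -33.5 -1.0
6 [ 74.9 209.8] [ 71.2 211.4] [ 53 195  37  33 932] lock y,x 8.8 -1.3
[253.12961406 210.79272632]
```

View pics/w2.png

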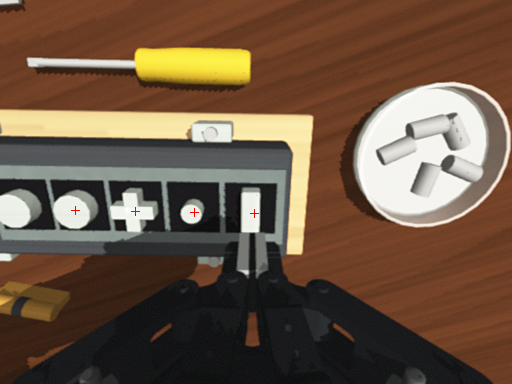

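Call:
apply_moves(plan=[1, 0, 0.001, -0.012, 0, 1, 0, 0.001, -0.024, 0, 1, 0, 0.001, -0.033, 0, 1, 0, 0.001, -0.039, 0, 1, 0, 0.001, -0.043, 0, 1, 0, 0.001, -0.046, 0, 1, 0, 0.001, -0.048, 0, 1, 0, 0.001, -0.05, 0])

```text
clock: 3.22
position: [487.6, -146.2, 61.7]
ee_rot: [0.985, -0.17, 0.0, 0.0]
contact_force: [-2.0, 0.4, 3.0]
gripper_width: 0.1
```

Call:
apply_moves(plan=[1, 0, 0, -0.001, 0, 1, 0, 0, -0.002, 0, 1, 0, 0, -0.002, 0])

```text
clock: 3.47
position: [487.6, -146.2, 59.8]
ee_rot: [0.985, -0.17, 0.0, 0.0]
contact_force: [-1.2, 0.5, 4.6]
gripper_width: 0.1
```

Call:
apply_moves(plan=[1, 0, 0, -0.001, 0, 1, 0, 0, -0.001, 0])

```text
clock: 3.63
position: [487.6, -146.2, 59.7]
ee_rot: [0.985, -0.17, 0.0, 0.0]
contact_force: [-3.7, 2.0, 11.1]
gripper_width: -0.2
```

Call:
apply_moves(plan=[1, 0, 0, 0.015, 0, 1, 0, 0, 0.03, 0, 1, 0.007, 0.019, 0.03, 0, 1, 0.012, 0.032, 0.03, 0, 1, 0.0145, 0.039, 0.03, 0, 1, 0.0145, 0.039, 0.03, 0, 1, 0.0145, 0.039, 0.03, 0, 1, 0.0145, 0.039, 0.03, 0])

```text
clock: 4.3
position: [501.5, -107.5, 88.0]
ee_rot: [0.985, -0.17, -0.0, 0.0]
contact_force: [-0.1, 0.5, 0.5]
gripper_width: -0.2
```

Run:
```python
from bench import arm
from h import *
s=arm.read_state();print(s["clock"],s["position"],s["ee_rot"],s["contact_force"])
d=wrist_cal(arm.get_image("wrist"),s)
cv2.imwrite("pics/w3.png",cv2.cvtColor(d["color"],cv2.COLOR_RGB2BGR))
```

```text
4.3 [ 501.54273551 -107.50089221   87.9737829 ] [ 9.85412458e-01 -1.70182601e-01 -3.98010851e-04  1.05105925e-04] [-0.12005638  0.54098548  0.47668664]
```

View pics/w3.png

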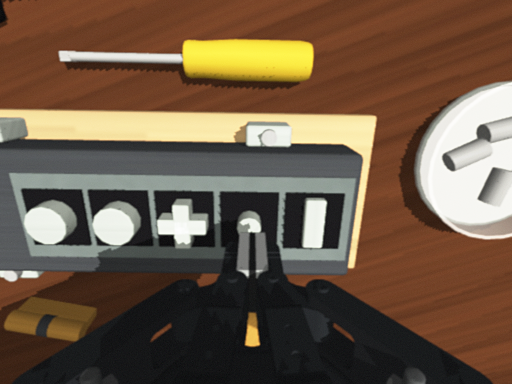

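Call:
apply_moves(plan=[1, 0, 0, -0.008, 0, 1, 0, 0, -0.015, 0, 1, 0, 0, -0.02, 0, 1, 0, 0, -0.023, 0, 1, 0, 0, -0.026, 0, 1, 0, 0, -0.028, 0, 1, 0, 0, -0.03, 0, 1, 0, 0, -0.03, 0])

```text
clock: 5.02
position: [501.2, -107.5, 59.6]
ee_rot: [0.985, -0.17, -0.001, 0.001]
contact_force: [-5.2, -0.0, 12.4]
gripper_width: -0.0
```

Call:
apply_moves(plan=[1, 0, 0, 0.015, 0, 1, 0, 0, 0.03, 0, 1, 0.007, 0.019, 0.03, 0, 1, 0.012, 0.032, 0.03, 0, 1, 0.0145, 0.039, 0.03, 0, 1, 0.0145, 0.039, 0.03, 0, 1, 0.0145, 0.039, 0.03, 0, 1, 0.0145, 0.039, 0.03, 0])

```text
clock: 5.68
position: [515.9, -68.3, 87.7]
ee_rot: [0.985, -0.17, -0.001, 0.0]
contact_force: [-0.7, 0.4, 0.1]
gripper_width: -0.0
```

Run:
```python
from bench import arm
from h import *
s=arm.read_state();print(s["clock"],s["position"],s["ee_rot"],s["contact_force"])
d=wrist_cal(arm.get_image("wrist"),s)
cv2.imwrite("pics/w4.png",cv2.cvtColor(d["color"],cv2.COLOR_RGB2BGR))
```

```text
5.6833 [515.88383445 -68.29327799  87.66181244] [ 9.85439508e-01 -1.70024598e-01 -7.51031349e-04  2.20243730e-04] [-0.73440636  0.37442555  0.12044606]
```

View pics/w4.png

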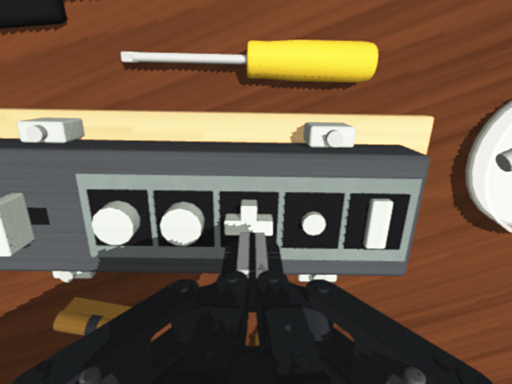

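Call:
apply_moves(plan=[1, 0, 0, -0.008, 0, 1, 0, 0, -0.015, 0, 1, 0, 0, -0.02, 0, 1, 0, 0, -0.023, 0, 1, 0, 0, -0.026, 0, 1, 0, 0, -0.028, 0, 1, 0, 0, -0.03, 0, 1, 0, 0, -0.03, 0])

```text
clock: 6.4
position: [515.7, -68.5, 59.6]
ee_rot: [0.985, -0.17, -0.001, 0.001]
contact_force: [-6.5, 0.3, 11.6]
gripper_width: 0.1
```

Call:
apply_moves(plan=[1, 0, 0, 0.02, 0, 1, 0, 0, 0.042, 0, 1, 0.009, 0.025, 0.042, 0, 1, 0.02, 0.055, 0.042, 0, 1, 0.031, 0.085, 0.042, 0, 1, 0.038, 0.103, 0.042, 0, 1, 0.0415, 0.1115, 0.042, 0, 1, 0.0415, 0.1115, 0.042, 0])

```text
clock: 7.07
position: [558.9, 45.0, 100.1]
ee_rot: [0.986, -0.169, 0.001, -0.0]
contact_force: [-0.4, 0.0, -0.1]
gripper_width: -0.0
```

Call:
apply_moves(plan=[1, 0, 0, 0, 0, 1, 0, 0, 0, 0])

```text
clock: 7.23
position: [557.3, 42.4, 100.0]
ee_rot: [0.985, -0.171, -0.0, 0.0]
contact_force: [-0.8, 0.3, -0.2]
gripper_width: -0.1
```

Run:
```python
from bench import arm
from h import *
s=arm.read_state();print(s["clock"],s["position"],s["ee_rot"],s["contact_force"])
o=np.array([529.333,-34.574]);e=np.array([.34869,.93724]);print("tcp lock y",(s["position"][:2]-o)@e, (s["position"][:2]-o)@[e[1],-e[0]])
d=wrist_cal(arm.get_image("wrist"),s)
cv2.imwrite("pics/w5.png",cv2.cvtColor(d["color"],cv2.COLOR_RGB2BGR))
d=arm.get_image("scene");im=cv2.cvtColor(d["color"],cv2.COLOR_RGB2BGR)
cv2.imwrite("pics/s5.png",cv2.resize(im[150:250,140:310],None,fx=4.6,fy=4.6,interpolation=cv2.INTER_CUBIC))
```

```text
7.2333 [557.29634591  42.41395232 100.02297862] [ 9.85351788e-01 -1.70533328e-01 -4.49122735e-04  1.92074593e-04] [-0.76964433  0.25966231 -0.1727704 ]
tcp lock y 81.90672751943157 -0.6365627763969403
```

View pics/w5.png

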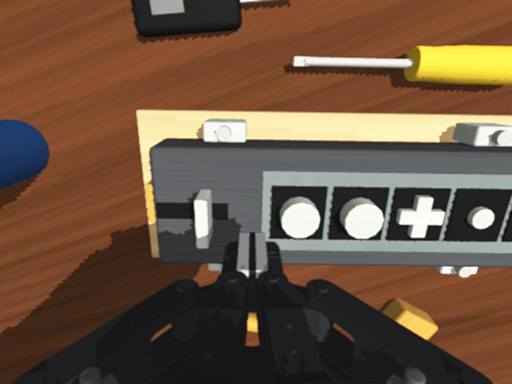

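View pics/s5.png

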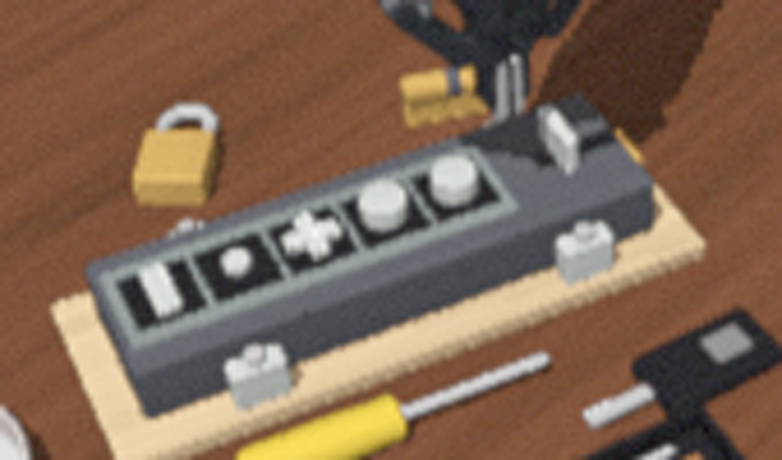

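Call:
apply_moves(plan=[1, 0, 0, -0.01, 0, 1, 0, 0, -0.02, 0, 1, 0, 0, -0.028, 0, 1, 0, 0, -0.034, 0, 1, 0, 0, -0.038, 0, 1, 0, 0, -0.041, 0, 1, 0, 0, -0.041, 0])

```text
clock: 7.92
position: [557.6, 43.2, 58.4]
ee_rot: [0.985, -0.17, -0.001, 0.0]
contact_force: [0.7, -0.5, 0.4]
gripper_width: 0.1
```

Call:
apply_moves(plan=[1, 0.0017, 0.0047, 0, 0, 1, 0.0035, 0.0094, 0, 0, 1, 0.0052, 0.0141, 0, 0, 1, 0.007, 0.0187, 0, 0, 1, 0.0087, 0.0234, 0, 0, 1, 0.0098, 0.0262, 0, 0, 1, 0.0105, 0.0281, 0, 0, 1, 0.0105, 0.0281, 0, 0])

```text
clock: 8.58
position: [568.7, 71.9, 59.5]
ee_rot: [0.985, -0.17, 0.0, -0.0]
contact_force: [-0.1, -0.5, 0.9]
gripper_width: -0.0
```

Call:
apply_moves(plan=[1, 0.0007, 0.0019, 0, 0, 1, 0.0014, 0.0038, 0, 0, 1, 0.0021, 0.0056, 0, 0, 1, 0.0021, 0.0056, 0, 0])

```text
clock: 8.92
position: [569.2, 74.2, 59.4]
ee_rot: [0.985, -0.17, -0.002, 0.003]
contact_force: [-0.1, -12.5, 4.6]
gripper_width: -0.3
```

Call:
apply_moves(plan=[1, 0.0007, 0.0019, 0, 0, 1, 0.0007, 0.0019, 0, 0])

```text
clock: 9.08
position: [569.2, 74.3, 59.4]
ee_rot: [0.985, -0.171, -0.003, 0.004]
contact_force: [-0.3, -18.2, 5.4]
gripper_width: 0.1
```

Call:
apply_moves(plan=[1, -0.002, -0.005, 0, 0, 1, -0.0042, -0.0115, 0, 0, 1, -0.0042, -0.0115, 0, 0, 1, -0.0042, -0.0115, 0.02, 0, 1, -0.0042, -0.0115, 0.05, 0, 1, -0.0042, -0.0115, 0.085, 0, 1, -0.03, -0.0115, 0.12, 0, 1, -0.06, -0.0115, 0.15, 0])

```text
clock: 9.75
position: [514.2, 68.5, 209.1]
ee_rot: [0.985, -0.17, 0.001, -0.001]
contact_force: [0.9, 0.9, 0.3]
gripper_width: 0.1
```

Call:
apply_moves(plan=[1, -0.03, 0.03, 0.02, 0, 1, -0.06, 0.06, 0.04, 0, 1, -0.09, 0.09, 0.04, 0, 1, -0.11, 0.11, 0.04, 0, 1, -0.11, 0.11, 0.04, 0, 1, -0.11, 0.11, 0.04, 0])

```text
clock: 10.25
position: [401.8, 179.5, 248.2]
ee_rot: [0.986, -0.167, 0.0, -0.001]
contact_force: [0.4, -0.1, 0.0]
gripper_width: 0.3
```

Run:
```python
from bench import arm
from h import *
s=arm.read_state();print(s["clock"],s["position"],s["contact_force"])
o=np.array([529.333,-34.574]);e=np.array([.34869,.93724])
for n,(x0,x1,y0,y1) in {"top":(205,375,165,280),"scene":(140,310,150,250)}.items():
    d=arm.get_image(n);np.savez(n+"9.npz",**d);im=cv2.cvtColor(d["color"],cv2.COLOR_RGB2BGR)
    cv2.imwrite(f"pics/{n}9.png",cv2.resize(im[y0:y1,x0:x1],None,fx=4.6,fy=4.6,interpolation=cv2.INTER_CUBIC))
    d0=load(n+"0.npz")
    for y in [-120,-78,-36,6,48]:
        u,v=proj(d,np.r_[o+e*y,65]).round().astype(int)
        f=lambda q:np.median(q["range_z"][v-2:v+3,u-2:u+3])
        print(n,y,"depth change",(f(d)-f(d0)).round(1))
```

```text
10.25 [401.8371605  179.54773482 248.15154717] [ 0.42648325 -0.07094625  0.0028576 ]
top -120 depth change 5.7
top -78 depth change 6.8
top -36 depth change 5.6
top 6 depth change 0.0
top 48 depth change -0.6
scene -120 depth change 7.9
scene -78 depth change 7.7
scene -36 depth change 8.8
scene 6 depth change 0.7
scene 48 depth change 0.7
```

View pics/top9.png

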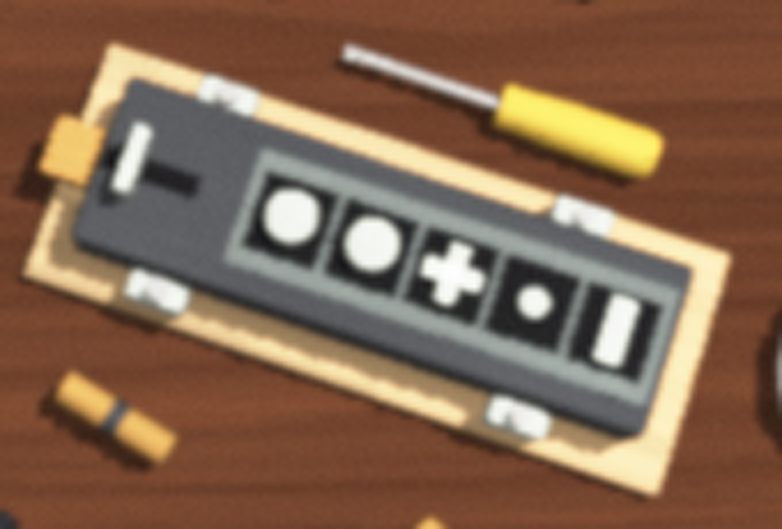

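View pics/scene9.png

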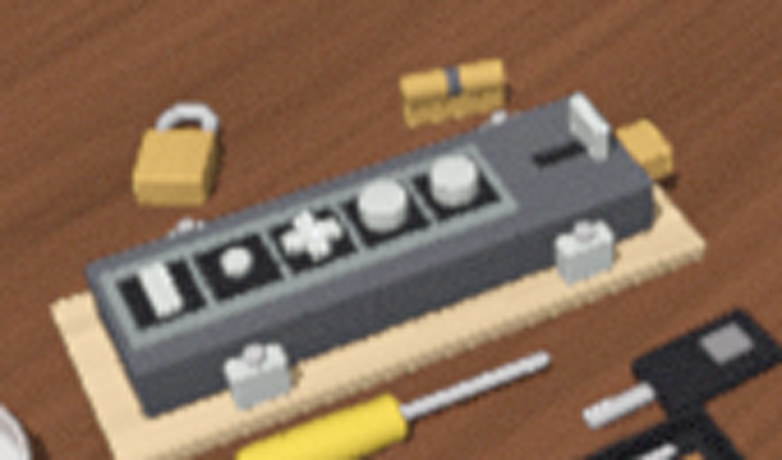

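The three code buttons sit low, the two big round ones still stand up, and the tab is at the far end of its slot with the brass bolt out at crop pixel (72,150). The other things lie where they did.

```bash
python3 -c "
from bench import arm
s=arm.read_state();print(s['clock'],s['position'],s['contact_force']);print(arm.job_done())"
```

```text
10.35 [403.10539748 177.94223898 247.51828789] [0.01783777 0.34460468 0.05293477]
the job is handed in; nothing more can be done
None
```

I pressed the oblong, small round and cross-shaped buttons in that order, then pushed the slide's tab to its hard stop, so the bolt is thrown. I then backed the arm clear and handed the job in at 10.35 s.

- **Code buttons:** each press ended on a hard stop at a TCP height of about 59.6 mm, with 11–12 N measured. Depth before and after shows each one lower, by 5.6–6.8 mm in the top view and 7.7–8.8 mm in the scene view. The two views disagree by 1–3 mm, so I relied on the hard stops.
- **Big round buttons:** their depth changed by less than 1 mm, so they are still up.
- **Slide:** it stopped firmly at 18 N and did not move when commanded about 2 mm further. The final pictures show the tab at the end of its slot and the brass bolt out.
- **Button positions:** the wrist camera put the buttons about 2.5 mm further along the lock than the top camera. I corrected by 1 mm, and the fingers still landed on the buttons.
- **Other things on the bench:** those in the final close-up pictures (padlock, cylinder, screwdriver, car key) show no visible change. I judged this by eye only. The spray can, most of the dish and most of the pick case were outside those crops and I did not check them at the end. The fingers stayed above the lock throughout.

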